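# Lock the pine blank on the slanted carving board

## Task

Set the pine blank up for carving: lay it flat on the slope of the slanted board, lengthways up the slope, with one end down against the ledge at the foot and its long side against the two round wooden dogs on the far side. Then pull the cam lever round towards you until the cam bites on the blank's upper end and holds it tight. Leave the walnut offcut, the cork block and the oil can where they are.

Things in the scene. Friction and masses are not known exactly. Their poses are not given: they have to be found in the camera images.
- pine_blank: Pale pine block, 45 x 110 x 28 mm (its x, y, z), lying flat on the bench, 28 mm high. Origin: centre of its underside; y along its length, z up. Either end may go down the slope.
- slant_board: The whole slanted board: plywood base 200 x 140 x 16 mm with a sloping bed on it, up to 138 mm high, fixed to the bench. It stands sideways to the robot: foot with the dark ledge to the left, high end with the cam to the right. Origin: centre of the base's underside; x points to the high end, y away from the robot.
- slope (a point): The sloping bed, 140 mm wide, rising to the right at 32 degrees. Origin: on the bed surface, middle of the inner face of the dark ledge at the foot, 43 mm above the bench. x up the slope, y across it away from the robot, z square off the bed. The ledge (x -20 to 0 mm, full width) stands 14 mm off the bed; the bed ends at x = 182 mm.
- dogs (a point): Midpoint between the two brown round dogs (19 mm across, 18 mm high off the bed), at the height of the bed: they stand 39 mm up and 39 mm down the slope from it, with a free gap of 59 mm between them. Their near faces make a fence 22.5 mm beyond the bed's middle line (9.5 mm nearer the robot than this point). The near side is open.
- seat (a point): Where the centre of the blank's underside belongs: on the bed 55 mm up from the ledge and 22.5 mm from the dogs' faces; axes as those of the slope (x up the slope, y away from the robot, z off the bed).
- cam: Wooden eccentric cam and lever, turning stiffly about the bed's normal. Origin: pivot, on the bed 136.4 mm up from the ledge, mid width; x along the lever, z off the bed. Disc 40 mm across, 3 to 20 mm off the bed. At the start the lever points up the slope, the disc 8 mm or more clear of a seated blank; turned clockwise (to the robot) about 75 degrees from straight up it bites and locks.
- cam_knob (a point): Middle of the red upright knob near the end of the lever: about 14 mm thick, square off the bed, from 17 to 55 mm above the bed (this point 40 mm above it), 82 mm from the pivot. The lever under it is 16 mm wide and its top lies 17 mm above the bed.
- walnut_offcut: Dark walnut block 50 x 70 x 40 mm, not to be moved. Origin: centre of its underside.
- cork: Brown cork sanding block 60 x 100 x 32 mm, not to be moved. Origin: centre of its underside.
- oil_can: Grey round oil can with a thin bent spout, 62 mm across, 133 mm high, standing at the back, not to be moved. Origin: centre of its foot.

How it is judged:
On the way:
1. the pine blank lies on the slope in the corner of ledge and dogs, with the cam not yet on it (x of pine_blank in the frame of seat between -0.004 and 0.01 m and y of pine_blank in the frame of seat between -0.01 and 0.004 m and z of pine_blank in the frame of seat below 0.005 m and contact force between pine_blank and cam below 0.1 N), for 0.1 s.
At the end, for the whole second after the job is handed in: Blank flat on the slope, underside down, within 3 mm of its seat along the slope (against the ledge), 4 mm from the dogs, square to 3 degrees, at rest; lever pulled round (knob at least 73 mm this side of the bed's middle), the cam alone pressing on the blank with over 3 N (x of pine_blank in the frame of seat between -0.003 and 0.003 m and y of pine_blank in the frame of seat between -0.004 and 0.003 m and z of pine_blank in the frame of seat between -0.003 and 0.003 m and angle between the y axis of pine_blank and the x axis of seat, either way round below 0.05 rad and angle between the z axis of pine_blank and the z axis of seat, either way round below 0.05 rad and y of cam_knob in the frame of slope below -0.073 m and contact force between pine_blank and cam above 3 N and linear speed of pine_blank below 0.01 m/s); the robot touches nothing.
It fails at once if the walnut offcut, the cork block or the oil can is shifted by more than 20 mm (distance of any of walnut_offcut, cork, oil_can from where it was at the start of the episode above 0.02 m).
It also fails if it takes over 59 s, if anything falls off the work surface, if the arm or the gripper's body presses on something with over 40 N, if the wrist force passes 120 N, or if a joint passes its speed limit or range.

## Robot

A 7-joint arm with a two-finger parallel gripper is mounted at the origin on a cart in front of the work surface, level with it; the furniture and walls round the work are solid. World frame = base frame: x ahead of the robot, y to its left, z up, the work surface at z = 0. Lengths are in m, angles in rad, forces in N, time in s.
With the tool pointing down it reaches from about 0.425 to 1.025 m from the base axis. Payload 9.4 kg.
Tool frame: the origin (TCP) lies at the very end of the fingers, on their centre line; the grasp point (between the pads) lies 19 mm behind it; z points along the fingers, y is the line along which they close (so a half turn about z gives the same grasp; the last joint's range is limited). The gripper opens to 85 mm and grips with 20 to 120 N. Pads are 22 mm wide; open, the fingers measure 114 mm over their backs; the gripper's body (76 mm by 85 mm) begins 54 mm behind the grasp point. The pads swing forward as they close: fully open they stand 13 mm farther back than shut.
Start: joints at [-1.414, 0.599, -0.003, 1.599, 0.002, 0.943, -0.08], TCP at [0.168, 0.705, 0.231] pointing down, gripper open.
Joint ranges: [-2.57, 2.57], [-0.35, 1.97], [-1.29, 1.29], [0.11, 2.56], [-1.05, 4.19], [0.11, 1.86], [-2.63, 2.63]. Speed limits (rad/s): [2.22, 2.22, 3.01, 3.01, 3.14, 3.14, 3.14].

## Interface

Orientations are given as a rotation vector (axis times angle).
In Python, from station import ctrl gives the robot as it stands.
- The arm moves only by the tool move_arm, never from a script. Its argument "series" is a list of rows, each a list of 2 entries, a list of its own where there are three numbers: the shift along the tool's x, y, z as a fraction of full scale, then the turn, a rotation vector about the tool's x, y, z as a fraction of full scale. A call has 1 to 20 rows; each row shifts and turns the commanded pose from where the row before left it, along the tool's axes as they then stand; what a row does not reach is not made up. Full scale, the value 1, is 75 mm for a shift and 60 degrees for a turn. A row lasts 1/12 s, in which the tool goes at most 41.7 mm and 7.16 degrees, less where a joint would pass 70% of its speed; a pose out of reach is approached as far as the arm can. A call with a number of a shift or a turn outside -1 to 1 is refused whole. A call with a gripper value outside its range is refused whole. "grip" is the closure, from 0 (fully open) to 1 (shut), set as the call begins (left out, the last holds). The fingers move at their own pace and stop on an object; "grip_force" is the grip in N (left out, the last holds). Time passes only in rows, so rows that do not move let the fingers close. It gives the time, the measured TCP pose, the force, the opening and the grip force at its end, in the units of the state.
- ctrl.observe(): the state, without advancing time (a new reading comes with each control period).
- ctrl.read_camera(name): name is "side" or "top"; returns a dict with "frame" (420x560x3 uint8, red, green, blue), "K" (3x3 intrinsics, pixels), "R" (3x3) and "t" (3): a world point X has camera coordinates R X + t. Camera axes: x right, y down, z forward; pixel columns grow to the right and rows downward; lengths in m; the calibration is good to about 2 mm. A picture is of the moment at which its call begins. There is no depth.
- ctrl.close_job(): hands the job in; it is judged then, once.
Trained networks look in a picture, given as the dict that the camera call returned (one of the last four; its "shot" number tells which), for a name from the list of things; names that differ only in an ending like _2 or _b are one class to them, and where a whole thing is asked for, a point or a joint stands for the part that bears it (a point fixed in the world has none). Each returns a list of dicts, best first, with "conf" (0 to 1); they miss things now and then, are a little off and sometimes report something else, mostly with a low value. They report only what shows in the picture. A call takes as long as a camera call.
- ctrl.regions_of(target, picture): "mask" (420x560 bool, what is visible of it) and "point" ([row, column] in pixels, amid what is visible of it).
The state is a dict: "t": time; "qpos": joint angles; "joint_velocities": joint speeds; "effort": joint torques, N m; "ee_pos": TCP position; "tool_rot": TCP orientation; "wrist_force": force on the tool from outside, world axes, zero at the start; "wrist_torque": the same for the moment, N m; "grip_width": opening from 0.0 (shut) to 1.0 (fully open); "grasp_force": force on a finger pad.
Only numpy, scipy, OpenCV 4.12 (cv2) and the standard library are available. Lean on these libraries where they do the work, as an engineer would, in place of code of your own. Each camera call takes 0.05 s, during which the arm holds its last target. There are 200 camera calls.

## Working session

There is one attempt and no reset: what is moved stays moved. The work goes in short steps, Python scripts to look and compute and a tool call to move; the robot and the scene stay as the last step left them, time stands still between calls to the robot, and variables do not carry over. Pictures are saved under pics/ and viewed, at most 10 in all, crops included, and the job is handed in when it is done.

Besides the shell and the picture viewer there is one more tool, called as name([rows], argument=value, ...), one row to a line, values as JSON. move_arm: Moves the arm, as the interface text tells. Its arguments: {"type":"object","properties":{"series":{"type":"array","items":{"type":"array"}},"grip":{"type":"number"},"grip_force":{"type":"number"}},"required":["series"]}

```bash
mkdir -p pics; ls; python3 - <<'E'
from station import ctrl
import cv2,numpy as np
o=ctrl.observe();print({k:np.round(v,3).tolist() for k,v in o.items()})
for n in("top","side"):
    p=ctrl.read_camera(n);cv2.imwrite(f"pics/{n}0.png",p["frame"][:,:,::-1])
    print(n,p["K"].tolist(),np.round(p["R"],4).tolist(),np.round(p["t"],4).tolist())
    for k in("pine_blank","slant_board","cam_knob","cam","walnut_offcut","cork","oil_can"):
        for r in ctrl.regions_of(k,p)[:2]:
            m=r["mask"].astype(np.uint8);c=cv2.minAreaRect(cv2.findNonZero(m)) if m.any() else None
            print(k,round(r["conf"],2),np.round(r["point"]),m.sum(),np.round(cv2.boxPoints(c)).tolist() if c else None)
E
```

```text
pics
{'t': 0.0, 'qpos': [-1.414, 0.6, -0.003, 1.6, 0.002, 0.943, -0.08], 'joint_velocities': [0.002, 0.001, -0.0, -0.001, -0.002, 0.0, -0.001], 'effort': [-0.001, -77.648, 1.564, -25.804, 0.012, 0.009, 0.0], 'ee_pos': [0.168, 0.705, 0.23], 'tool_rot': [-0.366, -3.12, 0.002], 'wrist_force': [0.689, 0.397, 1.443], 'wrist_torque': [-0.009, 0.006, 0.034], 'grasp_force': 0.0, 'grip_width': 1.004}
top [[539.4295150845367, 0.0, 278.77716052378616], [0.0, 539.4295150845367, 203.29612967072947], [0.0, 0.0, 1.0]] [[-0.0272, -0.9996, -0.0011], [-0.9955, 0.0271, -0.0911], [0.0911, -0.0014, -0.9958]] [0.0392, 0.5325, 1.722]
pine_blank 0.66 [202. 394.] 491 [[373.0, 197.0], [407.0, 189.0], [411.0, 202.0], [377.0, 211.0]]
slant_board 0.77 [214. 275.] 3015 [[238.0, 194.0], [310.0, 182.0], [317.0, 228.0], [245.0, 240.0]]
cam 0.56 [207. 291.] 196 [[282.0, 206.0], [312.0, 206.0], [312.0, 217.0], [282.0, 217.0]]
walnut_offcut 0.67 [205. 173.] 381 [[158.0, 204.0], [180.0, 194.0], [186.0, 210.0], [164.0, 219.0]]
walnut_offcut 0.47 [213. 276.] 2910 [[238.0, 193.0], [308.0, 182.0], [316.0, 229.0], [246.0, 24
[... 470 characters left out ...]
0, 177.0], [292.0, 195.0], [280.0, 202.0]]
slant_board 0.96 [242. 293.] 4072 [[259.0, 183.0], [311.0, 177.0], [322.0, 277.0], [269.0, 282.0]]
cam_knob 0.59 [204. 293.] 309 [[287.0, 179.0], [300.0, 179.0], [300.0, 218.0], [287.0, 218.0]]
cam 0.74 [205. 295.] 315 [[287.0, 178.0], [300.0, 178.0], [300.0, 218.0], [287.0, 218.0]]
cam 0.6 [336. 278.] 940 [[258.0, 326.0], [283.0, 316.0], [297.0, 351.0], [271.0, 361.0]]
walnut_offcut 0.81 [337. 276.] 902 [[258.0, 325.0], [283.0, 315.0], [297.0, 351.0], [272.0, 361.0]]
cork 0.79 [317. 316.] 988 [[295.0, 299.0], [321.0, 291.0], [333.0, 329.0], [307.0, 337.0]]
oil_can 0.94 [298. 244.] 585 [[227.0, 300.0], [246.0, 282.0], [265.0, 301.0], [247.0, 320.0]]
```

View crops.

```bash
python3 - <<'E'
import cv2
t=cv2.imread("pics/top0.png")[155:255,140:425];s=cv2.imread("pics/side0.png")[160:370,200:360]
cv2.imwrite("pics/a.png",cv2.resize(t,None,fx=2.8,fy=2.8,interpolation=2));cv2.imwrite("pics/b.png",cv2.resize(s,None,fx=2.8,fy=2.8,interpolation=2))
E
```

```text
(no output)
```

View pics/a.png

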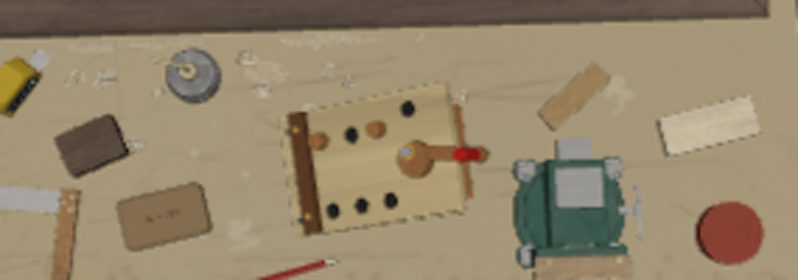

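View pics/b.png

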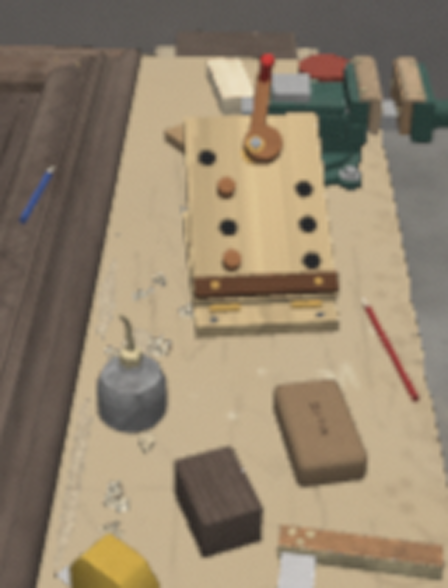

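```bash
cat > h.py <<'E'
import numpy as np,cv2
from scipy.optimize import least_squares
from scipy.spatial.transform import Rotation as Ro
A=np.deg2rad(32)
def proj(p,X):
    c=np.atleast_2d(X)@np.array(p["R"]).T+p["t"];q=c@np.array(p["K"]).T;return q[:,:2]/q[:,2:]
def hullmask(p,X,shape=(420,560),s=8):
    q=proj(p,X);h=cv2.convexHull(q.astype(np.float32))
    return h
def hcent(p,X):
    m=cv2.moments(hullmask(p,X));return np.array([m["m10"],m["m01"]])/m["m00"]
def hstat(p,X):
    m=cv2.moments(hullmask(p,X));return np.array([m["m10"]/m["m00"],m["m01"]/m["m00"]]),.5*np.arctan2(2*m["mu11"],m["mu20"]-m["mu02"])
def box(x0,x1,y0,y1,z0,z1): return np.array([[x,y,z] for x in(x0,x1) for y in(y0,y1) for z in(z0,z1)])
def cyl(cx,cy,r,z0,z1):
    a=np.linspace(0,2*np.pi,24,endpoint=False);return np.array([[cx+r*np.cos(t),cy+r*np.sin(t),z] for t in a for z in(z0,z1)])
def slopeRt(x,y,yaw):  # yaw of board: board x axis direction in world
    return Ro.from_euler("z",yaw).as_matrix()@Ro.from_euler("y",-A).as_matrix(),np.array([x,y,.043])
def blank(x,y,yaw,z0=0): 
    return box(-.0225,.0225,-.055,.055,0,.028)@Ro.from_euler("z",yaw).as_matrix().T+[x,y,z0]
def mstat(m):
    M=cv2.moments(m.astype(np.uint8),True);return np.array([M["m10"]/M["m00"],M["m01"]/M["m00"]]),.5*np.arctan2(2*M["mu11"],M["mu20"]-M["mu02"]),M["m00"]
E
python3 - <<'E'
from h import *
from station import ctrl
for n,roi in(("top",(238,182,318,242)),("side",(258,175,322,282))):
    f=cv2.imread(f"pics/{n}0.png");h=cv2.cvtColor(f,cv2.COLOR_BGR2HSV);x0,y0,x1,y1=roi
    H,S,V=[h[y0:y1,x0:x1,i].astype(int) for i in range(3)]
    for nm,m in (("red",((H<6)|(H>172))&(S>150)),("dark",(V<115)&(V>50)&(S>90)&(H<16)),("orange",(H>=6)&(H<15)&(S>105)&(V>=115))):
        k,l,st,c=cv2.connectedComponentsWithStats(m.astype(np.uint8))
        for i in range(1,k):
            if st[i,4]>8:
                s=mstat(np.pad(l==i,((y0,0),(x0,0))));print(n,nm,st[i,4],np.round(s[0],1),round(s[1],2),st[i,:4]+[x0,y0,0,0])
E
```

```text
top red 36 [305.9 209.7] -0.04 [302 208   9   5]
top dark 253 [248.6 216.5] 1.43 [243 195  12  44]
top dark 11 [292.5 214.3] -0.97 [290 212   5   6]
top orange 18 [303.8 199.7] 1.43 [303 193   3  15]
top orange 19 [273.9 200.5] 0.07 [272 199   6   4]
top orange 20 [253.2 204.8] -0.08 [250 203   7   5]
top orange 116 [294.6 211. ] -0.11 [283 206  31  12]
top orange 9 [307.1 220.9] 1.51 [307 217   2   8]
side red 25 [294.6 183.2] -1.46 [293 180   5   9]
side dark 20 [294.3 186. ] -1.11 [292 184   5   5]
side dark 12 [293.  216.4] 0.1 [289 215   9   3]
side dark 307 [294.7 261.7] -0.04 [269 258  52   9]
side orange 154 [294.  203.6] 1.43 [289 188  12  29]
side orange 26 [280.5 226. ] 0.0 [278 224   6   5]
side orange 28 [282.4 251.8] 0.38 [280 249   6   6]
```

```bash
cat > fit0.py <<'E'
from h import *
from station import ctrl
P={n:ctrl.read_camera(n) for n in("top","side")}
obs=[("top","knob",(305.9,209.7)),("top","ledge",(248.6,216.5)),("top","d2",(273.9,200.5)),("top","d1",(253.2,204.8)),
("side","knob",(294.5,184)),("side","d2",(280.5,226)),("side","d1",(282.4,251.8))]
def pts(v):
    R,t=slopeRt(*v[:3]);a=v[3]
    d=.1364
    g={"ledge":box(-.02,0,-.07,.07,0,.014),"d1":cyl(.055-.039,.032,.0095,0,.018),"d2":cyl(.055+.039,.032,.0095,0,.018),
     "knob":cyl(d+.082*np.cos(a),.082*np.sin(a),.007,.017,.055)}
    # dogs' centre x offset v[4]
    for k in("d1","d2"): g[k]=g[k]+[v[4],0,0]
    return {k:X@R.T+t for k,X in g.items()}
def res(v):
    g=pts(v);r=[]
    for c,k,o in obs: r+=list(hcent(P[c],g[k])-o-v[5+2*(c=="side"):7+2*(c=="side")])
    r.append((hstat(P["top"],g["ledge"])[1]-1.43)*15)
    return np.array(r+list(v[5:9]/.7))
s=least_squares(res,[.53,.05,-1.45,0,0,0,0,0,0],x_scale=[.01,.01,.1,.1,.01,1,1,1,1])
print(np.round(s.x,4));print(np.round(s.fun,2))
R,t=slopeRt(*s.x[:3]);print("end/top y",(R@[.182,.07,0]+t),R@[.182,-.07,0]+t)
# pine
m={}
for n in P:
    r=ctrl.regions_of("pine_blank",P[n]);m[n]=mstat(r[0]["mask"]);print(n,r[0]["conf"],m[n])
f=lambda v:np.r_[[x for n in("top",) for x in hcent(P[n],blank(*v))-m[n][0]],(hstat(P["top"],blank(*v))[1]-m["top"][1])*15]
b=least_squares(f,[.55,-.3,-1.4],x_scale=[.01,.01,.1]);print("pine",b.x,b.fun)
# side silhouette of pine check
print(proj(P["side"],blank(*b.x)).round(1).tolist())
# other objects
for k,X in(("cork",.032),("walnut_offcut",.04),("oil_can",.0)):
    pass
E
python3 fit0.py
```

```text
[ 4.9560e-01  1.0920e-01 -1.4783e+00 -1.6190e-01 -1.0000e-04  3.8500e-01
 -2.2500e-02 -2.6750e-01  4.0150e-01]
[ 0.44 -0.11 -0.12 -0.74  0.29  0.38  0.4  -0.19 -0.04 -0.39 -0.01  0.4
 -0.54  0.47  0.39  0.55 -0.03 -0.38  0.57]
end/top y [ 0.57954261 -0.03801965  0.13944531] [ 0.44014078 -0.0509475   0.13944531]
top 0.85 (array([391.54323725, 200.05764967]), np.float64(-0.27049272880718467), 451.0)
side 0.57 (array([281.38521401, 189.78210117]), np.float64(1.263716816390598), 257.0)
pine [ 0.55 -0.3  -1.4 ] [-13.28927369  -4.31563371  24.36556429]
[[293.6, 201.9], [293.9, 195.1], [263.4, 203.6], [263.4, 196.8], [291.5, 196.0], [291.7, 189.4], [262.1, 197.6], [262.1, 190.9]]
```

```bash
cat > pine.py <<'E'
from h import *
from station import ctrl
P=ctrl.read_camera("top");h=cv2.cvtColor(P["frame"],cv2.COLOR_RGB2HSV)[180:220,365:420].astype(int)
m0=(h[...,2]>np.median(h[...,2])+18)
k,l,st,c=cv2.connectedComponentsWithStats(m0.astype(np.uint8));i=1+np.argmax(st[1:,4])
m=mstat(np.pad(l==i,((180,0),(365,0))));print(m,st[i],np.median(h[...,2]))
f=lambda v:np.r_[hcent(P,blank(*v)[1::2])-m[0],(hstat(P,blank(*v)[1::2])[1]-m[1])*15]
b=least_squares(f,[.55,-.3,.2],x_scale=[.01,.01,.1]);print("pine",b.x,b.fun,cv2.contourArea(hullmask(P,blank(*b.x)[1::2])))
S=ctrl.read_camera("side");print(proj(S,blank(*b.x)).round(1).tolist())
for k,r,z in(("cork",None,.032),("walnut_offcut",None,.04)): pass
E
python3 pine.py
```

```text
(array([393.11805556, 199.41203704]), np.float64(-0.25712466368172915), 432.0) [ 12   9  34  21 432] 166.0
pine [ 0.5426056  -0.34551739  0.2       ] [ 0.03446257 -2.14801937  0.51062745] 471.19954182743095
[[283.3, 186.9], [283.5, 180.4], [288.7, 200.6], [289.0, 193.8], [271.8, 187.7], [271.9, 181.1], [276.6, 201.5], [276.7, 194.7]]
```

```bash
sed -i 's/x_scale=/diff_step=1e-3,x_scale=/' pine.py fit0.py; sed -i 's/\[.53,.05,-1.45,0,0,0,0,0,0\]/[.5,.11,-1.45,-.1,.001,.1,.1,.1,.1]/; /^# pine/,$d' fit0.py; python3 pine.py; python3 fit0.py
```

```text
(array([393.07852194, 199.40646651]), np.float64(-0.25383805881210797), 433.0) [ 11   9  35  21 433] 166.0
pine [ 0.5356604  -0.3449598   0.23046295] [-2.36098720e-06 -4.74727509e-06  5.88266944e-06] 471.7131813876331
[[284.6, 187.0], [284.8, 180.5], [291.1, 200.6], [291.3, 193.8], [273.2, 187.9], [273.3, 181.4], [279.0, 201.6], [279.1, 194.8]]
[ 0.4933  0.1107 -1.4467 -0.2057  0.0024  0.1924  0.1212 -0.1209  0.3033]
[ 0.04 -0.03 -0.36 -0.05  0.26  0.12  0.45  0.2   0.01  0.09 -0.25  0.23
 -0.01  0.29 -0.08  0.27  0.17 -0.17  0.43]
end/top y [ 0.58190587 -0.03380654  0.13944531] [ 0.44298302 -0.05113987  0.13944531]
```

```bash
cat >> h.py <<'E'
def plan(o,*ways):
    """legs (tool axes, full-scale units) from the present pose with orientation held; last item may be a target rotation"""
    R=Ro.from_rotvec(o["tool_rot"]);p=np.array(o["ee_pos"])
    for w in ways:
        if isinstance(w,Ro):
            d=(R.inv()*w).as_rotvec();print("turn",np.round(d/np.deg2rad(60),3),"deg",np.rad2deg(np.linalg.norm(d)).round(1));R=w
        else:
            d=R.inv().apply(np.array(w)-p);print("shift",np.round(d/.075,3),"mm",(np.linalg.norm(d)*1e3).round(1));p=np.array(w)
def toolR(y,z):
    y=np.array(y)/np.linalg.norm(y);z=np.array(z)/np.linalg.norm(z);y=y-z*(y@z);y/=np.linalg.norm(y);return Ro.from_matrix(np.c_[np.cross(y,z),y,z])
E
python3 - <<'E'
from h import *
from station import ctrl
o=ctrl.observe();c,s=np.cos(.2305),np.sin(.2305)
plan(o,[.45,.45,.3],[.62,.05,.3],toolR([c,s,0],[0,0,-1]),[.5357,-.345,.2])
E
```

```text
shift [-4.447 -2.44  -0.916] mm 386.6
shift [-3.441 -4.663  0.   ] mm 434.6
turn [-0.     0.     1.057] deg 63.4
shift [-4.871 -2.298  1.333] mm 416.1
```

move_arm([
  [[-0.34,-0.188,-0.07],[0,0,0]],
  [[-0.34,-0.188,-0.07],[0,0,0]],
  [[-0.34,-0.188,-0.07],[0,0,0]],
  [[-0.34,-0.188,-0.07],[0,0,0]],
  [[-0.34,-0.188,-0.07],[0,0,0]],
  [[-0.34,-0.188,-0.07],[0,0,0]],
  [[-0.34,-0.188,-0.07],[0,0,0]],
  [[-0.34,-0.188,-0.07],[0,0,0]],
  [[-0.34,-0.188,-0.07],[0,0,0]],
  [[-0.34,-0.188,-0.07],[0,0,0]],
  [[-0.34,-0.188,-0.07],[0,0,0]],
  [[-0.34,-0.188,-0.07],[0,0,0]],
  [[-0.34,-0.188,-0.07],[0,0,0]],
], grip=0)

```text
t: 2.38
ee_pos: [0.4489, 0.4491, 0.3]
tool_rot: [0.366, 3.12, 0.0]
wrist_force: [0.6, 0.8, -0.1]
grip_width: 1.002
grasp_force: 0.0
```

move_arm([
  [[-0.246,-0.333,0],[0,0,0.075]],
  [[-0.246,-0.333,0],[0,0,0]],
  [[-0.246,-0.333,0],[0,0,0]],
  [[-0.246,-0.333,0],[0,0,0]],
  [[-0.246,-0.333,0],[0,0,0]],
  [[-0.246,-0.333,0],[0,0,0]],
  [[-0.246,-0.333,0],[0,0,0]],
  [[-0.246,-0.333,0],[0,0,0]],
  [[-0.246,-0.333,0],[0,0,0]],
  [[-0.246,-0.333,0],[0,0,0]],
  [[-0.246,-0.333,0],[0,0,0]],
  [[-0.246,-0.333,0],[0,0,0]],
  [[-0.246,-0.333,0],[0,0,0]],
  [[-0.246,-0.333,0],[0,0,0]],
])

```text
t: 3.55
ee_pos: [0.589, 0.0375, 0.2998]
tool_rot: [0.488, 3.103, 0.0]
wrist_force: [0.6, -0.3, 0.0]
grip_width: 1.001
grasp_force: 0.0
```

move_arm([
  [[0,0,0],[0,0,0.1]],
  [[0,0,0],[0,0,0.1]],
  [[0,0,0],[0,0,0.1]],
  [[0,0,0],[0,0,0.1]],
  [[0,0,0],[0,0,0.1]],
  [[0,0,0],[0,0,0.1]],
  [[0,0,0],[0,0,0.1]],
  [[0,0,0],[0,0,0.1]],
  [[0,0,0],[0,0,0.1]],
  [[0,0,0],[0,0,0.08]],
])

```text
t: 4.38
ee_pos: [0.5886, 0.039, 0.2997]
tool_rot: [1.956, 2.459, 0.0]
wrist_force: [0.6, 0.1, 0.9]
grip_width: 1.001
grasp_force: 0.0
```

```bash
cat > pl.py <<'E'
from h import *
from station import ctrl
o=ctrl.observe();c,s=np.cos(.2305),np.sin(.2305)
print(o["t"],o["ee_pos"],np.round(o["qpos"],2),o["wrist_force"])
plan(o,toolR([c,s,0],[0,0,-1]),[.5357,-.345,.2],[.5357,-.345,.008])
E
python3 pl.py
```

```text
4.3833 [0.58863577 0.0390402  0.29968026] [-0.44  0.38  0.39  1.86 -0.18  0.94  0.26] [0.64196204 0.13786366 0.85674196]
turn [ 0.    -0.    -0.003] deg 0.2
shift [-4.824 -1.857  1.329] mm 400.3
shift [0.   0.   2.56] mm 192.0
```

move_arm([
  [[-0.345,-0.133,0],[0,0,0]],
  [[-0.345,-0.133,0],[0,0,0]],
  [[-0.345,-0.133,0],[0,0,0]],
  [[-0.345,-0.133,0],[0,0,0]],
  [[-0.345,-0.133,0],[0,0,0]],
  [[-0.345,-0.133,0],[0,0,0]],
  [[-0.345,-0.133,0],[0,0,0]],
  [[-0.345,-0.133,0],[0,0,0]],
  [[-0.345,-0.133,0],[0,0,0]],
  [[-0.345,-0.133,0],[0,0,0]],
  [[-0.345,-0.133,0],[0,0,0]],
  [[-0.345,-0.133,0],[0,0,0]],
  [[-0.345,-0.133,0],[0,0,0]],
  [[-0.345,-0.133,0],[0,0,0]],
  [[0,0,0.3],[0,0,0]],
  [[0,0,0.35],[0,0,0]],
  [[0,0,0.35],[0,0,0]],
  [[0,0,0.33],[0,0,0]],
  [[0,0,0],[0,0,0]],
])

```text
t: 5.97
ee_pos: [0.5343, -0.3441, 0.1954]
tool_rot: [-1.944, -2.459, 0.002]
wrist_force: [-0.8, 0.7, -0.2]
grip_width: 0.996
grasp_force: 0.0
```

```bash
python3 pl.py
```

```text
5.9667 [ 0.53425912 -0.34405719  0.19543997] [ 0.23  0.56  0.38  1.86 -0.28  0.78  1.  ] [-0.80363602  0.68274403 -0.23932468]
turn [-0.005 -0.004  0.002] deg 0.4
shift [-0.017  0.016 -0.061] mm 4.9
shift [0.   0.   2.56] mm 192.0
```

move_arm([
  [[0,0.015,0.3],[0,0,0]],
  [[0,0,0.35],[0,0,0]],
  [[0,0,0.35],[0,0,0]],
  [[0,0,0.35],[0,0,0]],
  [[0,0,0.3],[0,0,0]],
  [[0,0,0.25],[0,0,0]],
  [[0,0,0.15],[0,0,0]],
  [[0,0,0.15],[0,0,0]],
  [[0,0,0.13],[0,0,0]],
  [[0,0,0.1],[0,0,0]],
  [[0,0,0.1],[0,0,0]],
  [[0,0,0],[0,0,0]],
  [[0,0,0],[0,0,0]],
])

```text
t: 7.05
ee_pos: [0.5372, -0.3455, 0.0101]
tool_rot: [-1.949, -2.464, -0.0]
wrist_force: [0.3, -1.0, 0.4]
grip_width: 1.0
grasp_force: 0.0
```

move_arm([
  [[0,0,0],[0,0,0]],
  [[0,0,0],[0,0,0]],
  [[0,0,0],[0,0,0]],
  [[0,0,0],[0,0,0]],
  [[0,0,0],[0,0,0]],
  [[0,0,0],[0,0,0]],
  [[0,0,0],[0,0,0]],
  [[0,0,0],[0,0,0]],
], grip=1, grip_force=40)

```text
t: 7.72
ee_pos: [0.5374, -0.3456, 0.0107]
tool_rot: [1.949, 2.463, 0.0]
wrist_force: [-1.3, -0.6, 5.1]
grip_width: 0.512
grasp_force: 41.7
```

```bash
cat > snap.py <<'E'
import sys
from h import *
from station import ctrl
a=sys.argv;n=a[1];x0,y0,x1,y1=map(int,a[3:7]);f=ctrl.read_camera(n)["frame"][y0:y1,x0:x1,::-1]
s=min(780/f.shape[1],590/f.shape[0]);cv2.imwrite(f"pics/{a[2]}.png",cv2.resize(f,None,fx=s,fy=s,interpolation=2))
E
python3 pl.py; python3 snap.py top c 330 160 440 240
```

```text
7.7167 [ 0.5374453  -0.3456496   0.01073591] [ 0.33  0.8   0.23  1.95 -0.4   0.43  1.1 ] [-1.28763071 -0.61796128  5.08267015]
turn [0.001 0.    0.002] deg 0.1
shift [ 0.014 -0.021 -2.524] mm 189.3
shift [0.   0.   2.56] mm 192.0
```

View pics/c.png

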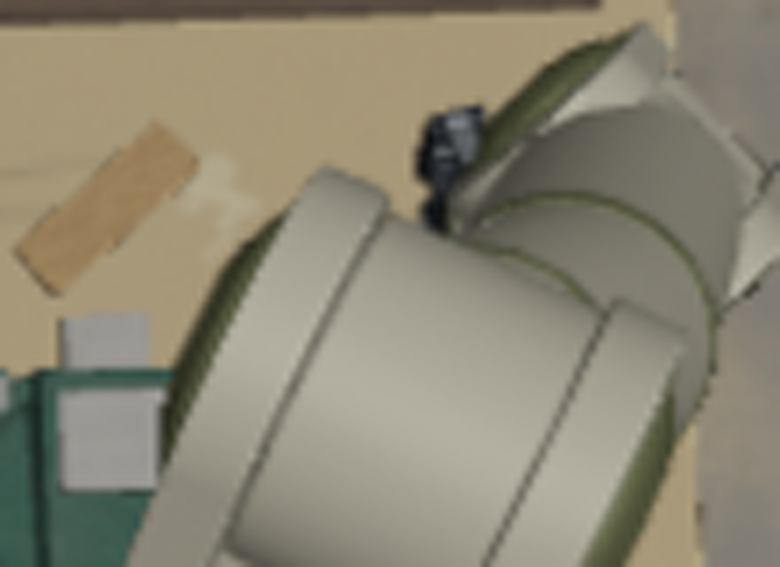

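move_arm([
  [[0,0,0],[0,0,0]],
  [[0,0,0],[0,0,0]],
  [[0,0,0],[0,0,0]],
  [[0,0,0.04],[0,0,0]],
  [[0,0,0.04],[0,0,0]],
  [[0,0,0],[0,0,0]],
], grip=0.3)

```text
t: 8.27
ee_pos: [0.5369, -0.3452, 0.0032]
tool_rot: [-1.948, -2.463, 0.0]
wrist_force: [-0.1, 0.2, -0.2]
grip_width: 0.698
grasp_force: 0.0
```

move_arm([
  [[0,0,0],[0,0,0]],
  [[0,0,0],[0,0,0]],
  [[0,0,0],[0,0,0]],
  [[0,0,0],[0,0,0]],
  [[0,0,0],[0,0,0]],
  [[0,0,0],[0,0,0]],
], grip=1, grip_force=60)

```text
t: 8.77
ee_pos: [0.5372, -0.3455, 0.0041]
tool_rot: [1.949, 2.464, -0.0]
wrist_force: [0.2, -0.7, 0.2]
grip_width: 0.515
grasp_force: 61.7
```

move_arm([
  [[0,0,-0.1],[0,0,0]],
  [[0,0,-0.2],[0,0,0]],
  [[0,0,-0.35],[0,0,0]],
  [[0,0,-0.35],[0,0,0]],
  [[0,0,-0.35],[0,0,0]],
  [[0,0,-0.35],[0,0,0]],
  [[0,0,-0.35],[0,0,0]],
  [[0,0,-0.35],[0,0,0]],
  [[0,0,-0.35],[0,0,0]],
  [[0,0,-0.35],[0,0,0]],
  [[0,0,-0.35],[0,0,0]],
  [[0,0,-0.3],[0,0,0]],
  [[0,0,0],[0,0,0]],
])

```text
t: 9.85
ee_pos: [0.5383, -0.3468, 0.2906]
tool_rot: [1.945, 2.458, 0.002]
wrist_force: [-0.6, -1.0, -0.6]
grip_width: 0.514
grasp_force: 61.8
```

```bash
cat > goal.py <<'E'
from h import *
from station import ctrl
o=ctrl.observe();R,t=slopeRt(.4933,.1107,-1.4467)
print(o["t"],np.round(o["ee_pos"],4),np.round(o["qpos"],2),np.round(o["wrist_force"],1),o["grip_width"])
G=toolR(R[:,1],-R[:,2]);W=lambda *a:R@np.array(a)+t
e=R.T@(o["ee_pos"]-t);print("TCP in slope mm",np.round(e*1e3,1))
print("err rot", np.round((Ro.from_rotvec(o["tool_rot"]).inv()*G).as_rotvec(),3))
E
cat > g1.py <<'E'
from goal import *
p=o["ee_pos"]
print(W(.065,-.01,.15))
plan(o,[.6,0,p[2]],W(.065,-.01,.15)+[0,0,.08],G,W(.065,-.01,.06),W(.06,-.01,.03))
E
python3 g1.py;python3 snap.py side d 200 130 360 230
```

```text
9.85 [ 0.5383 -0.3468  0.2906] [ 0.19  0.46  0.44  1.76 -0.23  0.96  0.95] [-0.6 -1.  -0.6] 0.5140589815619533
TCP in slope mm [521.  -11.9 -33.6]
err rot [ 0.036 -0.554  0.103]
[0.48036108 0.13363962 0.20465197]
shift [ 4.312  1.862 -0.009] mm 352.3
shift [ 2.101 -1.144  0.063] mm 179.5
turn [ 0.034 -0.529  0.099] deg 32.3
shift [ 0.565 -0.     2.105] mm 163.4
shift [ 0.067 -0.     0.4  ] mm 30.4
```

View pics/d.png

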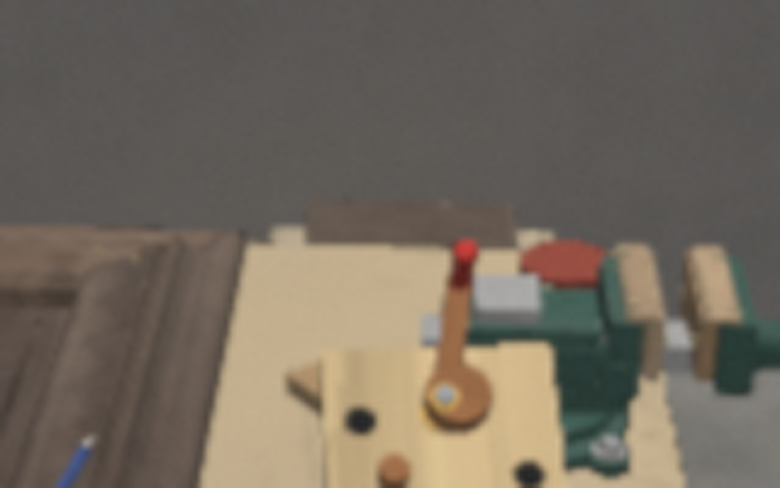

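move_arm([
  [[0.2,0.09,0],[0,0,0]],
  [[0.33,0.14,0],[0,0,0]],
  [[0.33,0.14,0],[0,0,0]],
  [[0.33,0.14,0],[0,0,0]],
  [[0.33,0.14,0],[0,0,0]],
  [[0.33,0.14,0],[0,0,0]],
  [[0.33,0.14,0],[0,0,0]],
  [[0.33,0.14,0],[0,0,0]],
  [[0.33,0.14,0],[0,0,0]],
  [[0.33,0.14,0],[0,0,0]],
  [[0.33,0.14,0],[0,0,0]],
  [[0.33,0.14,0],[0,0,0]],
  [[0.33,0.14,0],[0,0,0]],
  [[0.2,0.09,0],[0,0,0]],
])

```text
t: 11.07
ee_pos: [0.5971, 0.0084, 0.284]
tool_rot: [-1.944, -2.465, 0.001]
wrist_force: [0.4, 0.9, -1.0]
grip_width: 0.517
grasp_force: 61.8
```

move_arm([
  [[0.2,-0.1,0],[0,0,0]],
  [[0.3,-0.16,0],[0,0,0]],
  [[0.3,-0.16,0],[0,0,0]],
  [[0.3,-0.16,0],[0,0,0]],
  [[0.3,-0.16,0],[0,0,0]],
  [[0.3,-0.16,0],[0,0,0]],
  [[0.25,-0.14,0],[0,0,0]],
  [[0.15,-0.1,0],[0,0,0]],
  [[0,0,0],[0,0,0]],
])

```text
t: 11.82
ee_pos: [0.4754, 0.1404, 0.2843]
tool_rot: [-1.943, -2.466, 0.003]
wrist_force: [-0.2, 0.1, -1.8]
grip_width: 0.514
grasp_force: 61.8
```

move_arm([
  [[0,0,0],[0.004,-0.066,0.012]],
  [[0,0,0],[0.004,-0.066,0.012]],
  [[0,0,0],[0.004,-0.066,0.012]],
  [[0,0,0],[0.004,-0.066,0.012]],
  [[0,0,0],[0.004,-0.066,0.012]],
  [[0,0,0],[0.004,-0.066,0.012]],
  [[0,0,0],[0.004,-0.066,0.012]],
  [[0,0,0],[0.004,-0.066,0.012]],
  [[0,0,0],[0,0,0]],
])

```text
t: 12.57
ee_pos: [0.478, 0.1405, 0.2835]
tool_rot: [1.764, 2.017, -0.514]
wrist_force: [-0.7, 1.2, -2.2]
grip_width: 0.511
grasp_force: 61.8
```

```bash
python3 g1.py; python3 -c "
from goal import *
plan(o,G,W(.062,-.012,.06),W(.059,-.010,.02))"
```

```text
12.5667 [0.478  0.1405 0.2835] [-1.11  0.44  0.58  2.02  0.32  1.02 -0.61] [-0.7  1.2 -2.2] 0.5107671427431509
TCP in slope mm [100.7 -11.5 220.7]
err rot [-0.002 -0.     0.01 ]
[0.48036108 0.13363962 0.20465197]
shift [-1.761  1.368  1.089] mm 186.1
shift [ 1.673 -1.348 -1.051] mm 179.4
turn [-0.002 -0.     0.009] deg 0.6
shift [ 0.565 -0.     2.105] mm 163.4
shift [ 0.067 -0.     0.4  ] mm 30.4
12.5667 [0.478  0.1405 0.2835] [-1.11  0.44  0.58  2.02  0.32  1.02 -0.61] [-0.7  1.2 -2.2] 0.5107671427431509
TCP in slope mm [100.7 -11.5 220.7]
err rot [-0.002 -0.     0.01 ]
turn [-0.002 -0.     0.009] deg 0.6
shift [ 0.517 -0.006  2.142] mm 165.3
shift [0.04  0.027 0.533] mm 40.2
```

move_arm([
  [[0.05,0,0.2],[0,0,0.01]],
  [[0.08,0,0.32],[0,0,0]],
  [[0.08,0,0.32],[0,0,0]],
  [[0.08,0,0.32],[0,0,0]],
  [[0.08,0,0.32],[0,0,0]],
  [[0.08,0,0.32],[0,0,0]],
  [[0.06,0,0.24],[0,0,0]],
  [[0,0,0.1],[0,0,0]],
  [[0,0,0],[0,0,0]],
  [[0,0,0],[0,0,0]],
])

```text
t: 13.4
ee_pos: [0.4847, 0.0863, 0.1291]
tool_rot: [1.782, 2.005, -0.505]
wrist_force: [-0.7, 0.4, -0.5]
grip_width: 0.514
grasp_force: 61.8
```

```bash
python3 -c "
from goal import *
plan(o,W(.059,-.01,.02))"
python3 snap.py side e 230 170 350 290
```

```text
13.4 [0.4847 0.0863 0.1291] [-0.98  0.67  0.55  2.19  0.32  0.6  -0.66] [-0.7  0.4 -0.5] 0.5144503685775689
TCP in slope mm [ 65.3 -11.5  60.8]
err rot [-0.003 -0.005 -0.006]
shift [0.081 0.021 0.544] mm 41.3
```

View pics/e.png

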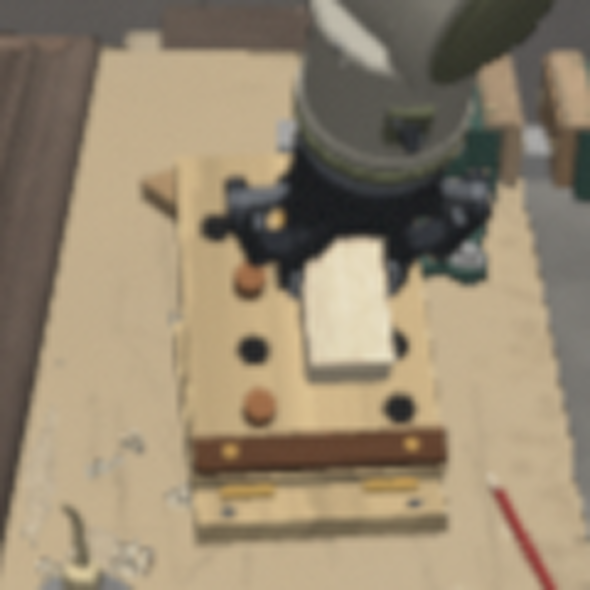

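```bash
python3 -c "
from goal import *
S=ctrl.read_camera('side')
for dx in(0,5):
  for y in(11,-34): 
    for z in(56.8,84.8): print(dx,y,z,proj(S,W((10.3+dx)/1e3,y/1e3,z/1e3)).round(1), (proj(S,W((10.3+dx)/1e3,y/1e3,z/1e3))-[230,170])*4.917)
"
```

```text
13.45 [0.485  0.0868 0.1294] [-0.98  0.67  0.55  2.19  0.32  0.6  -0.66] [ 0.2  0.2 -1. ] 0.5144720668332872
TCP in slope mm [ 65.  -11.2  61.3]
err rot [-0.002 -0.006 -0.006]
0 11 56.8 [[291.8 248.2]] [[303.89405408 384.51322302]]
0 11 84.8 [[292.8 244. ]] [[308.90467008 364.07431485]]
0 -34 56.8 [[308.8 247.5]] [[387.36807437 380.8430299 ]]
0 -34 84.8 [[310.2 243.3]] [[394.33140117 360.39991541]]
5 11 56.8 [[291.6 246.4]] [[303.07315804 375.81576256]]
5 11 84.8 [[292.7 242.2]] [[308.05335038 355.21571601]]
5 -34 56.8 [[308.6 245.7]] [[386.37233569 372.18763859]]
5 -34 84.8 [[310.  241.5]] [[393.29697403 351.58503638]]
```

move_arm([
  [[0.02,0.005,0.1],[0,0,-0.005]],
  [[0.02,0.005,0.2],[0,0,0]],
  [[0.02,0,0.2],[0,0,0]],
  [[0,0,0.1],[0,0,0]],
  [[0,0,0.05],[0,0,0]],
  [[0,0,0],[0,0,0]],
  [[0,0,0],[0,0,0]],
])

```text
t: 14.08
ee_pos: [0.488, 0.0656, 0.0851]
tool_rot: [1.776, 2.011, -0.506]
wrist_force: [0.5, 0.5, -0.4]
grip_width: 0.514
grasp_force: 61.8
```

```bash
python3 goal.py
```

```text
14.0833 [0.488  0.0656 0.0851] [-0.93  0.76  0.55  2.22  0.34  0.47 -0.67] [ 0.5  0.5 -0.4] 0.514424639346115
TCP in slope mm [ 59.7 -10.8  12.3]
err rot [-0.002 -0.005  0.   ]
```

Now down to contact in small steps.

move_arm([
  [[0,0,0.04],[0,0,0]],
  [[0,0,0.03],[0,0,0]],
  [[0,0,0],[0,0,0]],
  [[0,0,0],[0,0,0]],
])

```text
t: 14.42
ee_pos: [0.4882, 0.0627, 0.0804]
tool_rot: [1.776, 2.011, -0.507]
wrist_force: [0.7, 0.7, -0.2]
grip_width: 0.518
grasp_force: 61.8
```

move_arm([
  [[0,0,0.03],[0,0,0]],
  [[0,0,0],[0,0,0]],
  [[0,0,0],[0,0,0]],
])

```text
t: 14.67
ee_pos: [0.4885, 0.0619, 0.0787]
tool_rot: [1.776, 2.011, -0.506]
wrist_force: [-1.2, 3.1, 7.1]
grip_width: 0.514
grasp_force: 62.6
```

```bash
python3 goal.py
```

```text
14.6667 [0.4885 0.0619 0.0787] [-0.93  0.77  0.55  2.23  0.34  0.45 -0.67] [-1.2  3.1  7.1] 0.5142632061327693
TCP in slope mm [ 59.5 -10.8   4.9]
err rot [-0.001 -0.005  0.   ]
```

move_arm([
  [[0.03,0,0],[0,0,0]],
  [[0,0,0],[0,0,0]],
  [[0,0,0],[0,0,0]],
])

```text
t: 14.92
ee_pos: [0.4883, 0.0629, 0.078]
tool_rot: [1.776, 2.01, -0.507]
wrist_force: [-0.0, 0.7, 10.3]
grip_width: 0.516
grasp_force: 63.3
```

move_arm([
  [[0.03,0,0],[0,0,0]],
  [[0,0,0],[0,0,0]],
  [[0,0,0],[0,0,0]],
])

```text
t: 15.17
ee_pos: [0.488, 0.0646, 0.077]
tool_rot: [1.776, 2.009, -0.508]
wrist_force: [-0.5, 0.8, 12.1]
grip_width: 0.515
grasp_force: 63.2
```

move_arm([
  [[0.02,0,0],[0,0,0]],
  [[0,0,0],[0,0,0]],
  [[0,0,0],[0,0,0]],
])

```text
t: 15.42
ee_pos: [0.488, 0.0648, 0.0768]
tool_rot: [1.776, 2.007, -0.509]
wrist_force: [-0.1, -0.8, 16.0]
grip_width: 0.512
grasp_force: 63.5
```

```bash
python3 goal.py
```

```text
15.4167 [0.488  0.0648 0.0768] [-0.93  0.77  0.55  2.23  0.34  0.45 -0.68] [-0.1 -0.8 16. ] 0.5116993976175594
TCP in slope mm [ 56.  -11.    4.9]
err rot [-0.003 -0.002 -0.001]
```

move_arm([
  [[0,0.03,0],[0,0,0]],
  [[0,0.03,0],[0,0,0]],
  [[0,0.03,0],[0,0,0]],
  [[0,0,0],[0,0,0]],
])

```text
t: 15.75
ee_pos: [0.4882, 0.0647, 0.0769]
tool_rot: [1.78, 2.008, -0.523]
wrist_force: [-25.2, 11.0, 36.1]
grip_width: 0.514
grasp_force: 66.3
```

```bash
python3 goal.py
```

```text
15.75 [0.4882 0.0647 0.0769] [-0.93  0.77  0.54  2.22  0.33  0.47 -0.67] [-25.2  11.   36.1] 0.5135984986785685
TCP in slope mm [ 56.1 -10.8   4.9]
err rot [-0.013  0.     0.   ]
```

move_arm([
  [[0,0.03,0],[0,0,0]],
  [[0,0,0],[0,0,0]],
  [[0,0,0],[0,0,0]],
])

```text
t: 16.0
ee_pos: [0.4882, 0.0647, 0.0769]
tool_rot: [1.781, 2.008, -0.527]
wrist_force: [-30.7, 14.9, 41.4]
grip_width: 0.515
grasp_force: 67.2
```

```bash
echo 'print("F slope",np.round(R.T@o["wrist_force"],1))'>>goal.py; python3 goal.py
```

```text
16.0 [0.4882 0.0647 0.0769] [-0.92  0.77  0.54  2.22  0.33  0.47 -0.67] [-30.7  14.9  41.4] 0.5148179206757807
TCP in slope mm [ 56.1 -10.7   4.9]
err rot [-0.016  0.001  0.001]
F slope [  6.2 -28.6  44.9]
```

move_arm([
  [[0,-0.05,0],[0,0,0]],
  [[0,-0.05,0],[0,0,0]],
  [[0,0,-0.02],[0,0,0]],
  [[0,0,0],[0,0,0]],
])

```text
t: 16.33
ee_pos: [0.488, 0.0652, 0.0775]
tool_rot: [1.777, 2.007, -0.512]
wrist_force: [-0.3, -5.4, 3.0]
grip_width: 0.513
grasp_force: 62.0
```

```bash
python3 goal.py;python3 snap.py side f 230 170 350 290
```

```text
16.3333 [0.488  0.0652 0.0775] [-0.93  0.77  0.55  2.22  0.33  0.46 -0.68] [-0.3 -5.4  3. ] 0.5127184789386614
TCP in slope mm [ 56.  -10.9   5.7]
err rot [-0.005 -0.002 -0.001]
F slope [ 6.1 -0.9 -0.3]
```

View pics/f.png

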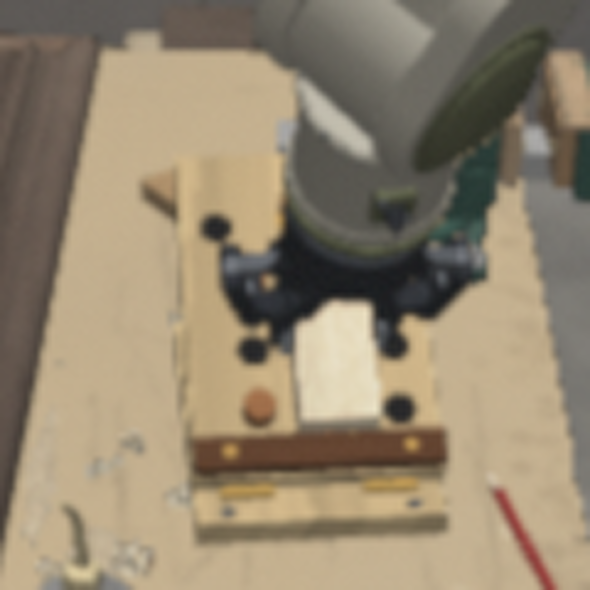

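move_arm([
  [[-0.03,0,-0.03],[0,0,0]],
  [[0,0.03,0],[0,0,0]],
  [[0,0.03,0],[0,0,0]],
  [[0,0,0],[0,0,0]],
  [[0,0,0],[0,0,0]],
])

```text
t: 16.8
ee_pos: [0.494, 0.0673, 0.0797]
tool_rot: [1.776, 2.01, -0.506]
wrist_force: [1.4, -2.1, 1.1]
grip_width: 0.509
grasp_force: 62.0
```

```bash
python3 goal.py
```

```text
16.8 [0.494  0.0673 0.0797] [-0.93  0.77  0.54  2.21  0.33  0.47 -0.67] [ 1.4 -2.1  1.1] 0.509446799583441
TCP in slope mm [56.1 -4.7  8.2]
err rot [-0.002 -0.005 -0.   ]
F slope [ 2.5  1.2 -0.2]
```

Free now; continue until the dogs resist.

move_arm([
  [[0,0.04,0],[0,0,0]],
  [[0,0,0],[0,0,0]],
  [[0,0,0],[0,0,0]],
])

```text
t: 17.05
ee_pos: [0.4968, 0.0675, 0.0797]
tool_rot: [1.776, 2.01, -0.507]
wrist_force: [0.8, -3.6, 1.0]
grip_width: 0.517
grasp_force: 61.9
```

move_arm([
  [[0,0.03,0],[0,0,0]],
  [[0,0,0],[0,0,0]],
  [[0,0,0],[0,0,0]],
])

```text
t: 17.3
ee_pos: [0.4985, 0.0677, 0.0796]
tool_rot: [1.777, 2.01, -0.508]
wrist_force: [-2.4, -3.2, -0.5]
grip_width: 0.517
grasp_force: 61.9
```

```bash
python3 goal.py
```

```text
17.3 [0.4985 0.0677 0.0796] [-0.92  0.77  0.54  2.2   0.33  0.48 -0.67] [-2.4 -3.2 -0.5] 0.5170711659919728
TCP in slope mm [56.1 -0.1  8.1]
err rot [-0.003 -0.004 -0.   ]
F slope [ 2.2 -2.8 -2. ]
```

move_arm([
  [[0,0.02,0],[0,0,0]],
  [[0,0,0],[0,0,0]],
  [[0,0,0],[0,0,0]],
])

```text
t: 17.55
ee_pos: [0.4986, 0.0677, 0.0795]
tool_rot: [1.778, 2.01, -0.511]
wrist_force: [-7.1, -1.1, 2.2]
grip_width: 0.513
grasp_force: 62.3
```

```bash
python3 goal.py
```

```text
17.55 [0.4986 0.0677 0.0795] [-0.92  0.77  0.54  2.2   0.33  0.48 -0.66] [-7.1 -1.1  2.2] 0.513337914958877
TCP in slope mm [56.1 -0.   8. ]
err rot [-0.005 -0.004 -0.   ]
F slope [ 1.4 -7.2  1.8]
```

move_arm([
  [[0,0,0.03],[0,0,0]],
  [[0.01,0,0.02],[0,0,0]],
  [[0,0,0],[0,0,0]],
  [[0,0,0],[0,0,0]],
])

```text
t: 17.88
ee_pos: [0.4988, 0.0661, 0.0768]
tool_rot: [1.777, 2.009, -0.511]
wrist_force: [-10.2, 0.6, 14.6]
grip_width: 0.517
grasp_force: 63.7
```

```bash
python3 goal.py
```

```text
17.8833 [0.4988 0.0661 0.0768] [-0.92  0.78  0.54  2.2   0.33  0.47 -0.67] [-10.2   0.6  14.6] 0.5167095744094897
TCP in slope mm [56.1 -0.1  4.8]
err rot [-0.005 -0.003 -0.   ]
F slope [  6.2 -10.1  13.4]
```

move_arm([
  [[0,-0.02,-0.02],[0,0,0]],
  [[0,0,0],[0,0,0]],
  [[0,0,0],[0,0,0]],
  [[0,0,0],[0,0,0]],
  [[0,0,0],[0,0,0]],
  [[0,0,0],[0,0,0]],
], grip=0.2)

```text
t: 18.38
ee_pos: [0.4992, 0.0676, 0.0772]
tool_rot: [1.776, 2.011, -0.506]
wrist_force: [-0.3, -0.3, 0.0]
grip_width: 0.802
grasp_force: 0.0
```

move_arm([
  [[0,0,-0.05],[0,0,0]],
  [[0,0,-0.15],[0,0,0]],
  [[0,0,-0.3],[0,0,0]],
  [[0,0,-0.3],[0,0,0]],
  [[0,0,-0.3],[0,0,0]],
  [[0,0,-0.3],[0,0,0]],
  [[0,0,-0.3],[0,0,0]],
  [[0,0,-0.3],[0,0,0]],
  [[0,0,-0.3],[0,0,0]],
  [[0,0,0],[0,0,0]],
])

```text
t: 19.22
ee_pos: [0.4892, 0.1604, 0.2267]
tool_rot: [1.775, 2.013, -0.499]
wrist_force: [0.4, 0.1, -0.5]
grip_width: 0.798
grasp_force: 0.0
```

```bash
python3 goal.py;python3 snap.py side g 240 160 350 280
```

```text
19.2167 [0.4892 0.1604 0.2267] [-1.09  0.54  0.55  2.03  0.28  0.91 -0.65] [ 0.4  0.1 -0.5] 0.7977019675562451
TCP in slope mm [ 55.1   2.1 182.2]
err rot [ 0.003 -0.009  0.   ]
F slope [-0.3  0.4 -0.4]
```

View pics/g.png

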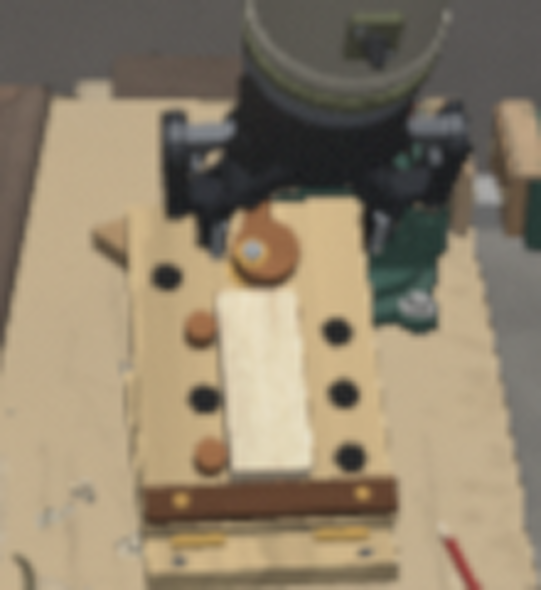

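```bash
cat > g2.py <<'E'
from goal import *
c=np.sqrt(.5);G2=toolR(R@[c,c,0],-R[:,2])
K=lambda d,z:W(.1364+.082*np.cos(np.deg2rad(d)),.082*np.sin(np.deg2rad(d)),z)
if __name__=="__main__":
    for d in(-11.8,-80): print(d,K(d,.025),K(d,.1))
    plan(o,W(.1,-.03,.182),G2,K(-80,.1),K(-11.8,.1),K(-11.8,.023))
E
python3 g2.py
```

```text
19.2667 [0.4887 0.1591 0.2253] [-1.08  0.54  0.55  2.03  0.28  0.91 -0.65] [-0.1 -0.  -0.3] 0.7965275899104037
TCP in slope mm [ 55.4   1.4 180.3]
err rot [ 0.001 -0.007  0.001]
F slope [-0.2 -0.1 -0.2]
-11.8 [ 0.49776396 -0.06056063  0.17901729] [ 0.49284453 -0.02112232  0.24262089]
-80 [ 0.42733951 -0.01291634  0.14402779] [0.42242009 0.02652197 0.2076314 ]
shift [-0.594 -0.419 -0.027] mm 54.6
turn [-0.002 -0.007  0.75 ] deg 45.0
shift [-9.560e-01 -1.000e-03  1.093e+00] mm 108.9
shift [-0.019  1.226 -0.   ] mm 91.9
shift [0.    0.    1.027] mm 77.0
```

move_arm([
  [[-0.2,-0.14,0],[0,0,0.1]],
  [[-0.27,-0.14,0],[0,0,0.1]],
  [[-0.17,-0.1,0],[0,0,0.1]],
  [[0,0,0],[0,0,0.1]],
  [[0,0,0],[0,0,0.1]],
  [[0,0,0],[0,0,0.1]],
  [[0,0,0],[0,0,0.1]],
  [[0,0,0],[0,0,0.05]],
  [[0,0,0],[0,0,0]],
], grip=0.4)

```text
t: 20.02
ee_pos: [0.4595, 0.1148, 0.2471]
tool_rot: [2.343, 1.141, -0.244]
wrist_force: [-0.5, 0.3, -0.4]
grip_width: 0.6
grasp_force: 0.0
```

```bash
python3 -c "
from g2 import *
plan(o,G2,K(-80,.1),K(-11.8,.1))"
```

```text
20.0167 [0.4595 0.1148 0.2471] [-1.25  0.53  0.83  2.12  0.19  0.85 -1.26] [-0.5  0.3 -0.4] 0.6003168375581673
TCP in slope mm [101.1 -33.  177.5]
err rot [-0.004 -0.002 -0.787]
F slope [-0.5 -0.5 -0.2]
turn [-0.004 -0.    -0.002] deg 0.3
shift [-0.916  0.017  1.034] mm 103.6
shift [-0.019  1.226 -0.   ] mm 91.9
```

move_arm([
  [[-0.18,0,0.2],[0,0,0]],
  [[-0.25,0,0.28],[0,0,0]],
  [[-0.25,0,0.28],[0,0,0]],
  [[-0.24,0.02,0.27],[0,0,0]],
  [[0,0,0],[0,0,0]],
  [[0,0,0],[0,0,0]],
])

```text
t: 20.52
ee_pos: [0.4215, 0.0257, 0.208]
tool_rot: [2.343, 1.145, -0.247]
wrist_force: [1.3, 0.7, 0.2]
grip_width: 0.599
grasp_force: 0.0
```

```bash
python3 -c "
from g2 import *
plan(o,G2,K(-80,.1),K(-80,.025),K(-11.8,.1))"
```

```text
20.5167 [0.4215 0.0257 0.208 ] [-1.17  0.53  0.86  2.32  0.26  0.61 -1.24] [1.3 0.7 0.2] 0.5994793255862367
TCP in slope mm [151.5 -81.8  99.9]
err rot [-0.006 -0.002 -0.785]
F slope [-0.4  1.4  0.5]
turn [-0.006  0.001  0.001] deg 0.4
shift [ 0.017  0.002 -0.001] mm 1.3
shift [-0.  0.  1.] mm 75.0
shift [-0.019  1.226 -1.   ] mm 118.7
```

move_arm([
  [[0,0.2,0],[0,0,0]],
  [[0,0.3,0],[0,0,0]],
  [[0,0.3,0],[0,0,0]],
  [[0,0.26,0],[0,0,0]],
  [[0,0.16,0],[0,0,0]],
  [[0,0,0],[0,0,0]],
  [[0,0,0],[0,0,0]],
])

```text
t: 21.1
ee_pos: [0.4937, -0.0192, 0.2421]
tool_rot: [2.344, 1.145, -0.243]
wrist_force: [0.6, 0.2, -0.5]
grip_width: 0.599
grasp_force: 0.0
```

```bash
python3 -c "
from g2 import *
plan(o,G2,K(-11.8,.1),K(-11.8,.023))"; python3 snap.py top h 250 165 330 235
```

```text
21.1 [ 0.4937 -0.0192  0.2421] [-1.01  0.51  0.85  2.19  0.29  0.68 -1.1 ] [ 0.6  0.2 -0.5] 0.5986465423724365
TCP in slope mm [214.8 -15.6 100.5]
err rot [-0.004 -0.004 -0.785]
F slope [-0.4  0.6 -0.3]
turn [-0.005 -0.002  0.   ] deg 0.3
shift [-0.028  0.007  0.006] mm 2.2
shift [0.    0.    1.027] mm 77.0
```

View pics/h.png

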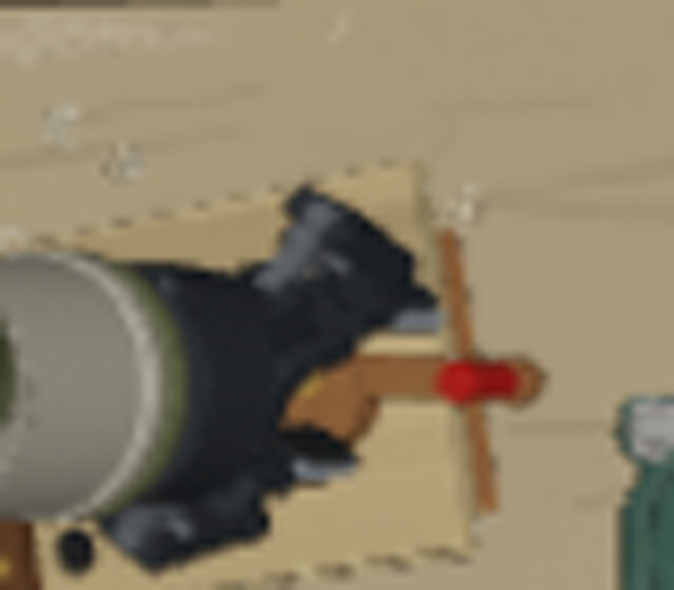

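move_arm([
  [[-0.028,0,0.15],[0,0,0]],
  [[0,0,0.2],[0,0,0]],
  [[0,0,0.2],[0,0,0]],
  [[0,0,0.1],[0,0,0]],
  [[0,0,0],[0,0,0]],
])

```text
t: 21.57
ee_pos: [0.4942, -0.0464, 0.2004]
tool_rot: [2.342, 1.146, -0.247]
wrist_force: [0.0, -0.2, 0.7]
grip_width: 0.6
grasp_force: 0.0
```

move_arm([
  [[0,0,0.15],[0,0,0]],
  [[0,0,0.15],[0,0,0]],
  [[0,0,0.07],[0,0,0]],
  [[0,0,0],[0,0,0]],
  [[0,0,0],[0,0,0]],
])

```text
t: 21.98
ee_pos: [0.4972, -0.0605, 0.1782]
tool_rot: [2.343, 1.145, -0.244]
wrist_force: [-0.4, -0.4, -0.1]
grip_width: 0.597
grasp_force: 0.0
```

```bash
python3 -c "
from g2 import *
plan(o,G2,K(-11.8,.023))"; python3 snap.py side i 240 150 350 280
```

```text
21.9833 [ 0.4972 -0.0605  0.1782] [-0.87  0.62  0.8   2.26  0.28  0.47 -1.08] [-0.4 -0.4 -0.1] 0.5968352338203851
TCP in slope mm [216.1 -17.3  24.3]
err rot [-0.004 -0.003 -0.785]
F slope [ 0.2 -0.5 -0.2]
turn [-0.005 -0.002  0.   ] deg 0.3
shift [0.    0.011 0.018] mm 1.6
```

View pics/i.png

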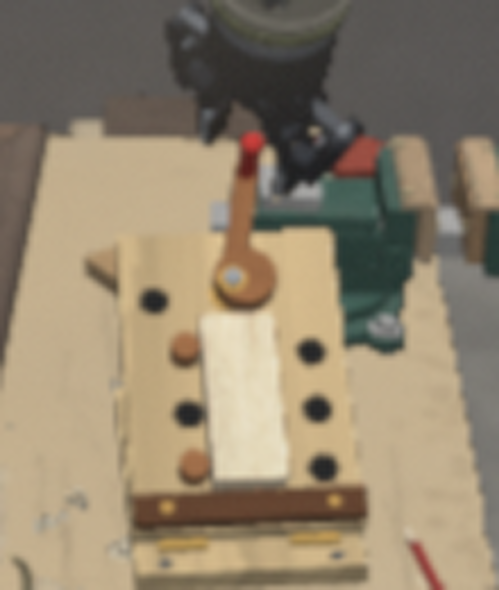

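move_arm([
  [[0,0,0],[0,0,0]],
  [[0,0,0],[0,0,0]],
  [[0,0,0],[0,0,0]],
  [[0,0,0],[0,0,0]],
  [[0,0,0],[0,0,0]],
  [[0,0,0],[0,0,0]],
  [[0,0,0],[0,0,0]],
], grip=1, grip_force=40)

```text
t: 22.62
ee_pos: [0.4974, -0.0604, 0.1781]
tool_rot: [2.343, 1.146, -0.243]
wrist_force: [-1.9, 4.6, 5.8]
grip_width: 0.162
grasp_force: 38.9
```

```bash
cat > arc.py <<'E'
from g2 import *
q=(e-[.1364,0,0])[:2];a=np.rad2deg(np.arctan2(q[1],q[0]));r=np.linalg.norm(q);print("angle",a,"r",r)
p=e.copy()
Rt=Ro.from_rotvec(o["tool_rot"])
for b in np.arange(np.floor(a/6)*6,-91,-6):
    n=np.array([.1364+.082*np.cos(np.deg2rad(b)),.082*np.sin(np.deg2rad(b)),e[2]])
    print(b,np.round(Rt.inv().apply(R@(n-p))/.075,3));p=n
E
python3 arc.py
```

```text
22.6167 [ 0.4974 -0.0604  0.1781] [-0.87  0.62  0.8   2.26  0.28  0.47 -1.08] [-1.9  4.6  5.8] 0.16231304445905248
TCP in slope mm [216.  -17.1  24.3]
err rot [-0.004 -0.004 -0.785]
F slope [-1.  -1.3  7.4]
angle -12.115710052790154 r 0.08139343212857417
-18.0 [-0.063 -0.093  0.   ]
-24.0 [-0.046 -0.105  0.   ]
-30.0 [-0.035 -0.109  0.   ]
-36.0 [-0.024 -0.112  0.   ]
-42.0 [-0.012 -0.114  0.001]
-48.0 [ 0.    -0.114  0.001]
-54.0 [ 0.012 -0.114  0.001]
-60.0 [ 0.024 -0.112  0.001]
-66.0 [ 0.035 -0.109  0.001]
-72.0 [ 0.047 -0.105  0.001]
-78.0 [ 0.057 -0.099  0.001]
-84.0 [ 0.067 -0.093  0.001]
-90.0 [ 0.077 -0.085  0.001]
```

move_arm([
  [[-0.03,-0.05,0],[0,0,0]],
  [[-0.03,-0.05,0],[0,0,0]],
  [[-0.023,-0.052,0],[0,0,0]],
  [[-0.023,-0.052,0],[0,0,0]],
  [[-0.018,-0.054,0],[0,0,0]],
  [[-0.018,-0.054,0],[0,0,0]],
  [[-0.012,-0.056,0],[0,0,0]],
  [[-0.012,-0.056,0],[0,0,0]],
  [[-0.006,-0.057,0],[0,0,0]],
  [[-0.006,-0.057,0],[0,0,0]],
  [[0,0,0],[0,0,0]],
])

```text
t: 23.53
ee_pos: [0.4574, -0.0497, 0.1683]
tool_rot: [2.343, 1.143, -0.243]
wrist_force: [-0.2, 0.5, 7.4]
grip_width: 0.165
grasp_force: 40.0
```

```bash
python3 arc.py
```

```text
23.5333 [ 0.4574 -0.0497  0.1683] [-0.94  0.62  0.82  2.34  0.28  0.41 -1.13] [-0.2  0.5  7.4] 0.1654428731390661
TCP in slope mm [197.6 -55.5  24.2]
err rot [-0.004 -0.003 -0.786]
F slope [ 3.5 -0.2  6.6]
angle -42.18544288801314 r 0.08265044842798489
-48.0 [ 0.009 -0.111  0.001]
-54.0 [ 0.012 -0.114  0.001]
-60.0 [ 0.024 -0.112  0.001]
-66.0 [ 0.035 -0.109  0.001]
-72.0 [ 0.046 -0.105  0.001]
-78.0 [ 0.057 -0.099  0.001]
-84.0 [ 0.067 -0.093  0.001]
-90.0 [ 0.076 -0.085  0.   ]
```

move_arm([
  [[0.004,-0.056,0],[0,0,0]],
  [[0.004,-0.056,0],[0,0,0]],
  [[0.006,-0.057,0],[0,0,0]],
  [[0.006,-0.057,0],[0,0,0]],
  [[0.012,-0.056,0],[0,0,0]],
  [[0.012,-0.056,0],[0,0,0]],
  [[0.018,-0.055,0],[0,0,0]],
  [[0.018,-0.055,0],[0,0,0]],
  [[0,0,0],[0,0,0]],
])

```text
t: 24.28
ee_pos: [0.4344, -0.0287, 0.1534]
tool_rot: [2.343, 1.143, -0.245]
wrist_force: [-0.9, 0.0, 5.6]
grip_width: 0.162
grasp_force: 40.0
```

```bash
python3 arc.py
```

```text
24.2833 [ 0.4344 -0.0287  0.1534] [-0.99  0.64  0.82  2.39  0.26  0.38 -1.17] [-0.9  0.   5.6] 0.16217113199797864
TCP in slope mm [169.7 -75.7  24.2]
err rot [-0.005 -0.002 -0.786]
F slope [ 2.8 -0.8  4.8]
angle -66.2596436144819 r 0.08265907837969377
-72.0 [ 0.053 -0.097  0.001]
-78.0 [ 0.057 -0.099  0.001]
-84.0 [ 0.067 -0.093  0.   ]
-90.0 [ 0.076 -0.085  0.   ]
```

move_arm([
  [[0.025,-0.05,0],[0,0,0]],
  [[0.025,-0.05,0],[0,0,0]],
  [[0.028,-0.05,0],[0,0,0]],
  [[0,0,0],[0,0,0]],
  [[0,0,0],[0,0,0]],
])

```text
t: 24.7
ee_pos: [0.4297, -0.0187, 0.147]
tool_rot: [2.343, 1.145, -0.244]
wrist_force: [0.0, -0.2, 0.9]
grip_width: 0.164
grasp_force: 39.9
```

```bash
python3 arc.py
```

```text
24.7 [ 0.4297 -0.0187  0.147 ] [-1.01  0.65  0.81  2.39  0.25  0.38 -1.19] [ 0.  -0.2  0.9] 0.16409046273215983
TCP in slope mm [157.3 -79.1  24.3]
err rot [-0.004 -0.003 -0.785]
F slope [0.7 0.  0.7]
angle -75.18990757212958 r 0.08180377099894355
-78.0 [ 0.026 -0.047  0.   ]
-84.0 [ 0.067 -0.093  0.001]
-90.0 [ 0.077 -0.085  0.001]
```

move_arm([
  [[0.026,-0.047,0],[0,0,0]],
  [[0.02,-0.03,0],[0,0,0]],
  [[0,0,0],[0,0,0]],
  [[0,0,0],[0,0,0]],
])

```text
t: 25.03
ee_pos: [0.4276, -0.0145, 0.1441]
tool_rot: [2.343, 1.141, -0.245]
wrist_force: [2.5, -7.7, 7.7]
grip_width: 0.162
grasp_force: 40.1
```

```bash
python3 arc.py
```

```text
25.0333 [ 0.4276 -0.0145  0.1441] [-1.02  0.66  0.8   2.4   0.24  0.37 -1.2 ] [ 2.5 -7.7  7.7] 0.16228267795353768
TCP in slope mm [152.  -80.7  24.3]
err rot [-0.004 -0.002 -0.787]
F slope [10.8  1.6  2.3]
angle -79.0225082854046 r 0.08216135962046422
-84.0 [ 0.058 -0.075  0.   ]
-90.0 [ 0.076 -0.085  0.   ]
```

Resistance is building (11 N against the pull). A bit more.

move_arm([
  [[0.03,-0.04,0],[0,0,0]],
  [[0.02,-0.03,0],[0,0,0]],
  [[0,0,0],[0,0,0]],
  [[0,0,0],[0,0,0]],
])

```text
t: 25.37
ee_pos: [0.4259, -0.0113, 0.1418]
tool_rot: [2.343, 1.137, -0.246]
wrist_force: [4.6, -16.3, 16.5]
grip_width: 0.164
grasp_force: 40.6
```

```bash
python3 arc.py
```

```text
25.3667 [ 0.4259 -0.0113  0.1418] [-1.03  0.67  0.8   2.4   0.23  0.37 -1.21] [  4.6 -16.3  16.5] 0.16441907698260594
TCP in slope mm [148.  -82.   24.1]
err rot [-0.005  0.001 -0.79 ]
F slope [22.9  2.5  5.1]
angle -81.96812392629204 r 0.08276922140087858
-84.0 [ 0.032 -0.025  0.   ]
-90.0 [ 0.076 -0.085  0.   ]
```

move_arm([
  [[0.03,-0.035,0],[0,0,0]],
  [[0,0,0],[0,0,0]],
  [[0,0,0],[0,0,0]],
])

```text
t: 25.62
ee_pos: [0.4253, -0.0081, 0.1398]
tool_rot: [2.343, 1.138, -0.246]
wrist_force: [4.3, -14.8, 13.9]
grip_width: 0.159
grasp_force: 40.4
```

```bash
python3 arc.py
```

```text
25.6167 [ 0.4253 -0.0081  0.1398] [-1.03  0.67  0.8   2.4   0.23  0.37 -1.21] [  4.3 -14.8  13.9] 0.159309159806692
TCP in slope mm [144.2 -82.2  24.1]
err rot [-0.005  0.001 -0.789]
F slope [20.3  2.4  3.8]
angle -84.60406418465115 r 0.08255810789487357
-90.0 [ 0.075 -0.072  0.   ]
```

move_arm([
  [[-0.03,0.04,0],[0,0,0]],
  [[-0.03,0.04,0],[0,0,0]],
  [[0,0,0],[0,0,0]],
  [[0,0,0],[0,0,0]],
])

```text
t: 25.95
ee_pos: [0.4267, -0.0116, 0.1424]
tool_rot: [2.343, 1.144, -0.245]
wrist_force: [-0.3, -3.8, 2.8]
grip_width: 0.162
grasp_force: 40.1
```

```bash
python3 arc.py
```

```text
25.95 [ 0.4267 -0.0116  0.1424] [-1.02  0.66  0.8   2.4   0.24  0.37 -1.2 ] [-0.3 -3.8  2.8] 0.1615132719882654
TCP in slope mm [148.6 -81.2  24.3]
err rot [-0.005 -0.003 -0.785]
F slope [ 4.7 -0.8  0.4]
angle -81.44799664092044 r 0.08211021358764192
-84.0 [ 0.031 -0.038  0.   ]
-90.0 [ 0.077 -0.085  0.001]
```

move_arm([
  [[0.03,-0.04,0],[0,0,0]],
  [[0.03,-0.04,0],[0,0,0]],
  [[0.015,-0.015,0],[0,0,0]],
  [[0,0,0],[0,0,0]],
  [[0,0,0],[0,0,0]],
])

```text
t: 26.37
ee_pos: [0.4249, -0.007, 0.1391]
tool_rot: [2.343, 1.137, -0.247]
wrist_force: [4.7, -18.7, 16.9]
grip_width: 0.162
grasp_force: 40.8
```

```bash
python3 arc.py
```

```text
26.3667 [ 0.4249 -0.007   0.1391] [-1.03  0.67  0.8   2.4   0.23  0.37 -1.21] [  4.7 -18.7  16.9] 0.16238044057617393
TCP in slope mm [142.8 -82.5  24.1]
err rot [-0.005  0.002 -0.79 ]
F slope [25.2  2.4  4.2]
angle -85.57144282969965 r 0.08272550699974562
-90.0 [ 0.064 -0.056  0.   ]
```

move_arm([
  [[0,0,0],[0,0,0]],
  [[0,0,0],[0,0,0]],
  [[0,0,0],[0,0,0]],
  [[0,0,0],[0,0,0]],
  [[0,0,0],[0,0,0]],
  [[0,0,0],[0,0,0]],
], grip=0.4)

```text
t: 26.87
ee_pos: [0.4253, -0.0032, 0.1374]
tool_rot: [2.343, 1.146, -0.243]
wrist_force: [-0.1, -0.8, -0.0]
grip_width: 0.602
grasp_force: 0.0
```

move_arm([
  [[0,0,-0.1],[0,0,0]],
  [[0,0,-0.2],[0,0,0]],
  [[0,0,-0.3],[0,0,0]],
  [[0,0,-0.3],[0,0,0]],
  [[0,0,-0.3],[0,0,0]],
  [[0,0,-0.3],[0,0,0]],
  [[0,0,-0.3],[0,0,0]],
  [[0,0,-0.3],[0,0,0]],
  [[0,0,0],[0,0,0]],
])

```text
t: 27.62
ee_pos: [0.4165, 0.0812, 0.2738]
tool_rot: [2.344, 1.149, -0.237]
wrist_force: [1.2, 1.1, 0.6]
grip_width: 0.602
grasp_force: 0.0
```

```bash
python3 goal.py; cat > kn.py <<'E'
from goal import *
for n,roi in(("top",(238,170,330,270)),("side",(240,160,350,285))):
    P=ctrl.read_camera(n);h=cv2.cvtColor(P["frame"],cv2.COLOR_RGB2HSV);x0,y0,x1,y1=roi
    H,S,V=[h[y0:y1,x0:x1,i].astype(int) for i in range(3)]
    for nm,m in(("red",((H<6)|(H>172))&(S>150)),):
        k,l,st,c=cv2.connectedComponentsWithStats(m.astype(np.uint8))
        for i in range(1,k):
            if st[i,4]>8: print(n,nm,st[i,4],c[i]+[x0,y0])
    for d in(-70,-75,-80,-85): 
        X=cyl(.1364+.082*np.cos(np.deg2rad(d)),.082*np.sin(np.deg2rad(d)),.007,.017,.055)@R.T+t;print(d,hcent(P,X).round(1),end=" ")
    B=box(0,.11,-.0225,.0225,0,.028)@R.T+t
    print("\nseat blank top corners",proj(P,B[1::2]).round(1).tolist())
    cv2.imwrite(f"pics/k_{n}.png",P["frame"][y0:y1,x0:x1,::-1])
E
python3 kn.py
```

```text
27.6167 [0.4165 0.0812 0.2738] [-1.35  0.43  0.93  2.21  0.25  0.85 -1.27] [1.2 1.1 0.6] 0.601789418618039
TCP in slope mm [139.1 -79.9 185.3]
err rot [-0.001 -0.009 -0.784]
F slope [-0.5  1.3  1. ]
27.6167 [0.4165 0.0812 0.2738] [-1.35  0.43  0.93  2.21  0.25  0.85 -1.27] [1.2 1.1 0.6] 0.601789418618039
TCP in slope mm [139.1 -79.9 185.3]
err rot [-0.001 -0.009 -0.784]
F slope [-0.5  1.3  1. ]
top red 38 [290.55263158 234.52631579]
-70 [294.1 232.8] -75 [292.2 233.9] -80 [290.3 234.7] -85 [288.4 235.4] 
seat blank top corners [[248.2, 223.2], [246.1, 209.1], [277.4, 217.6], [275.2, 203.0]]
side red 30 [319.06666667 202.46666667]
-70 [317.  199.4] -75 [318.  201.5] -80 [318.8 203.7] -85 [319.5 205.8] 
seat blank top corners [[303.6, 255.3], [286.9, 256.1], [299.6, 218.5], [283.6, 219.1]]
```

move_arm([
  [[0,0,-0.2],[0,0,0]],
  [[0.2,0,-0.3],[0,0,0]],
  [[0.3,0.2,-0.3],[0,0,0]],
  [[0.3,0.3,0],[0,0,0]],
  [[0.3,0.3,0],[0,0,0]],
  [[0.3,0.3,0],[0,0,0]],
  [[0.2,0.2,0],[0,0,0]],
  [[0,0,0],[0,0,0]],
  [[0,0,0],[0,0,0]],
  [[0,0,0],[0,0,0]],
  [[0,0,0],[0,0,0]],
  [[0,0,0],[0,0,0]],
  [[0,0,0],[0,0,0]],
  [[0,0,0],[0,0,0]],
  [[0,0,0],[0,0,0]],
])

```text
t: 28.97
ee_pos: [0.5623, 0.1425, 0.314]
tool_rot: [2.343, 1.146, -0.243]
wrist_force: [-0.1, 0.6, -0.5]
grip_width: 0.6
grasp_force: 0.0
```

```bash
python3 kn.py; python3 - <<'E'
import cv2
a=cv2.resize(cv2.imread("pics/k_side.png"),None,fx=4.5,fy=4.5,interpolation=2)
b=cv2.resize(cv2.imread("pics/k_top.png"),None,fx=3.2,fy=3.2,interpolation=2)
import numpy as np
H=max(a.shape[0],b.shape[0]);p=lambda i:np.pad(i,((0,H-i.shape[0]),(0,0),(0,0)))
cv2.imwrite("pics/fin.png",np.hstack([p(a),p(b)])[:600,:800]);print(a.shape,b.shape)
E
```

```text
28.9667 [0.5623 0.1425 0.314 ] [-1.15  0.57  0.85  1.84  0.14  1.05 -1.1 ] [-0.1  0.6 -0.5] 0.6003522221299782
TCP in slope mm [124.1  72.4 242. ]
err rot [-0.004 -0.004 -0.785]
F slope [-0.8 -0.1 -0.1]
top red 38 [290.55263158 234.52631579]
top red 27 [246.40740741 251.        ]
-70 [294.1 232.8] -75 [292.2 233.9] -80 [290.3 234.7] -85 [288.4 235.4] 
seat blank top corners [[248.2, 223.2], [246.1, 209.1], [277.4, 217.6], [275.2, 203.0]]
side red 30 [319.06666667 202.46666667]
-70 [317.  199.4] -75 [318.  201.5] -80 [318.8 203.7] -85 [319.5 205.8] 
seat blank top corners [[303.6, 255.3], [286.9, 256.1], [299.6, 218.5], [283.6, 219.1]]
(562, 495, 3) (320, 294, 3)
```

View pics/fin.png

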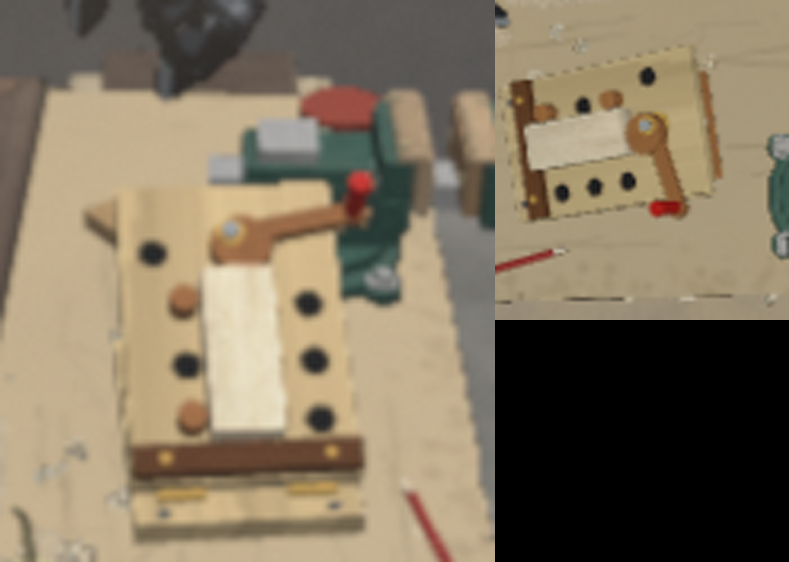

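```bash
cat > bl.py <<'E'
from goal import *
T=lambda v:(box(-.055,.055,-.0225,.0225,0,.028)@Ro.from_euler("z",v[2]).as_matrix().T+[.055+v[0],v[1],0])[1::2]@R.T+t
Bs=lambda v:T(v)
for n in("top","side"):
    P=ctrl.read_camera(n)
    for rep in range(1):
        r=ctrl.regions_of("pine_blank",P)
        if r: s=mstat(r[0]["mask"]);print(n,"net",r[0]["conf"],s)
    g=cv2.cvtColor(P["frame"],cv2.COLOR_RGB2HSV).astype(int)
    h=cv2.convexHull(proj(P,T([0,0,0])).astype(np.float32));roi=np.zeros((420,560),np.uint8);cv2.fillConvexPoly(roi,h.round().astype(np.int32),1)
    ins=cv2.erode(roi,np.ones((5,5)));ring=cv2.dilate(roi,np.ones((9,9)))
    I=P["frame"].astype(float);ci=I[ins>0].mean(0);co=np.median(I[(ring-cv2.dilate(roi,np.ones((5,5))))>0],0);print("in",ci.round(),"bed",co.round())
    w=(ci-co);sc=np.clip(((I-co)@w)/(w@w),0,1)*(ring>0)
    m=(sc>.5).astype(np.uint8);k,l,st,c=cv2.connectedComponentsWithStats(m);i=1+np.argmax(st[1:,4]);s=mstat(l==i)
    print(n,"seg",s,"model",hstat(P,T([0,0,0])),cv2.contourArea(h))
    print("model yaw +.05",hstat(P,T([0,0,.05])), "y-4mm",hstat(P,T([0,-.004,0])))
    if n=="side" or 1:
        for y in range(st[i,1],st[i,1]+st[i,3],3 if n=="top" else 5):
            x=np.where((l==i)[y])[0];print(y,x.min() if len(x) else None,x.max() if len(x) else None,end="; ")
        print()
E
python3 bl.py
```

```text
29.0667 [0.5625 0.1424 0.314 ] [-1.15  0.57  0.85  1.84  0.14  1.05 -1.1 ] [0.3 0.1 0.3] 0.6002877578254432
TCP in slope mm [124.2  72.6 242. ]
err rot [-0.004 -0.004 -0.785]
F slope [0.1 0.3 0.3]
top net 0.57 (array([262.89223058, 213.89724311]), np.float64(-0.24086384738496774), 399.0)
in [191. 178. 153.] bed [164. 146. 108.]
top seg (array([262.86363636, 213.25119617]), np.float64(-0.19644188515939923), 418.0) model (array([261.8412761 , 213.23150431]), np.float64(-0.21513247963882007)) 430.31408360390924
model yaw +.05 (array([261.83574508, 213.21577236]), np.float64(-0.27927689619924206)) y-4mm (array([262.03230939, 214.50507552]), np.float64(-0.2132209656214134))
204 275 276; 207 259 277; 210 248 277; 213 248 277; 216 249 278; 219 249 271; 222 250 253; 
side net 0.68 (array([293.22865412, 237.72793054]), np.float64(1.513010762461612), 691.0)
in [228. 217. 187.] bed [163. 131.  98.]
side seg (array([295.17086093, 235.30331126]), np.float64(1.4521931003745983), 755.0) model (array([293.41563159, 237.40269848]), np.float64(1.4600782967540962)) 604.2806821563281
model yaw +.05 (array([293.43980899, 237.39577803]), np.float64(1.4049133055847827)) y-4mm (array([294.86675602, 237.34233606]), np.float64(1.4578994755937247))
215 281 304; 220 281 305; 225 285 304; 230 285 305; 235 286 306; 240 286 304; 245 287 307; 250 287 306; 255 291 291;
```

```bash
python3 -c "
from station import ctrl
print(ctrl.close_job())"
```

```text
the job is handed in; nothing more can be done
None
```

The job is handed in, but no verdict came back: the pine blank lies on the slope in the corner of ledge and dogs, the cam lever is pulled round about 79°, and the cam looks tight on the blank's upper end, though I could not measure that force directly.

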